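Let the reading stand back to its lowest notch

TASK

The book on the reading stand stands too steep. Press the pawl's thumb pad down gently, only as far as needed to lift the pawl clear of the toothed wheel, and hold it there, not leaning hard on its stop, while the board sinks back under its own weight. Let the pawl drop in time to catch the board in the notch where it leans 70 degrees back from upright, let go, and leave the mug, jar and notebook alone.

Things in the scene. Friction and masses are not known exactly. Their poses are not given: they have to be found in the camera images.
- stand: Reading stand fixed to the desk: base plate 270 x 360 x 12 mm, two uprights, and between them a level dark drum (44 mm diameter) on a shaft along the stand's y, 90 mm above the desk. Origin on the desk below the shaft's middle; x points away from the reader (the way the board leans back), y to the reader's left, z up.
- wheel (a point): Centre of the toothed steel wheel on the drum's left end, outside the upright (stand frame x 0, y 156, z 90 mm): 120 mm diameter, 12 mm wide, 24 saw teeth, one every 15 degrees, 7 mm high. It turns with the board.
- board (a joint): Lean of board, drum and wheel, which turn as one, in rad: 0 upright, grows leaning back, 1.46 the end (nearly flat). Its weight turns it back, slowed by a damper to 0.05-0.35 rad/s. The pawl can hold it at 0.44, 0.70, 0.96 and 1.22 (25, 40, 55, 70 degrees), nowhere beyond. It starts at 0.3-0.95 and may creep for some seconds to the next of these before it is held. Wanted: 1.22.
- board_top (a point): Middle of the top edge of the wooden board, 236 mm wide, 10 mm thick, top edge 240 mm from the shaft, with a closed blue book on its front. Board and book weigh between 0.6 and 1.25 kg.
- pawl (a joint): Angle of the pawl, rad; grows as its hook rises (pad pressed down). Seated in a notch it reads -0.025 to 0.025 (the mounting varies). It is clear of the teeth about 0.08 above its seated reading; the hard stop is at 0.11. The hook must be dropped after one tooth has passed and before the wanted notch comes: with the board at about 1.03 to 1.17. A return spring drops it when let go.
- pad (a point): Nominal centre of the thumb pad top: a level dark plate 32 mm (stand x) by 34 mm (y), 5 mm thick, at the near end. The point is fixed on the stand (x -170, y 156, z 159.5 mm); the top is up to 3.5 mm higher or lower: feel for it. From touch, 6.5 mm down lifts the hook clear, with 4 to 17 N under load, then about 3 N; the stop is 1 to 4 mm further. Over 7 N on the stop or 22 N in all bends it.
- hook (a point): Tip of the pawl's hook, at the top of the wheel. The pawl is a dark steel two-ended lever 190 mm long on a level pivot 85 mm before the shaft (stand frame x -85, y 156, z about 142 mm): hook at its far end, thumb pad at its near end, 85 mm each side of the pivot.
- mug: White mug, 76 mm wide, 95 mm tall, loose, left of the stand; origin under its centre. Leave alone.
- candle: Amber glass jar with black lid, 68 mm wide, 80 mm tall, loose, left of the stand; origin under its centre. Leave alone.
- notebook: Blue notebook 154 x 109 x 23 mm lying loose in front of the stand; origin under its centre. Leave alone.

How it is judged:
By the outcome, as a careful person would: the job done as asked, in the order asked, and still so for the second after the job is handed in, with the robot touching nothing.
It also fails if it takes over 54 s, if anything falls off the work surface, if the arm or the gripper's body presses on something with over 40 N, if the wrist force passes 120 N, or if a joint passes its speed limit or range.

ROBOT

A 6-joint arm with a two-finger parallel gripper is mounted at the origin on the work surface. World frame = base frame: x ahead of the robot, y to its left, z up, the work surface at z = 0. Lengths are in m, angles in rad, forces in N, time in s.
With the tool pointing down it reaches from about 0.275 to 0.75 m from the base axis. Payload 10.2 kg.
Tool frame: the origin (TCP) lies midway between the tips of the shut fingers; the grasp point (between the pads) lies 19 mm behind it; z points along the fingers, y is the line along which they close (so a half turn about z gives the same grasp; the last joint's range is limited). The gripper opens to 88 mm and grips with 3 to 60 N. Pads are 18 mm wide; open, the fingers measure 123 mm over their backs; the gripper's body (75 mm by 187 mm) begins 45 mm behind the grasp point.
Start: joints at [0.932, 0.313, 1.498, -0, 1.331, -0.223], TCP at [0.212, 0.48, 0.208] pointing down, gripper open.
Joint ranges: [-2.94, 2.94], [-0.97, 2.17], [0.19, 2.56], [-1.23, 4.37], [0.02, 3.11], [-2.88, 2.88]. Speed limits (rad/s): [2.39, 2.39, 3.01, 3.14, 3.14, 3.14].

INTERFACE

Orientations are given as a unit quaternion [w, x, y, z].
In Python, from plant import state, read_camera, close_job gives the robot as it stands. The module is installed in compiled form; this text tells all that it offers.
- The arm moves only by the tool play_rows, never from a script. Its argument "series" is a list of rows, each an object with "fingers": the finger opening in mm, from 0 to 88.1; "delta_pos": the shift along the tool's x, y, z in units of 30 mm (1.0 is 30 mm), a list of three; "twist": the turn about the tool's z in units of 8 degrees (1.0 is 8 degrees). In form: [{"fingers": fingers, "delta_pos": [dx, dy, dz], "twist": twist}, ...]. A call has 1 to 12 rows; each row is the pose to reach, as a shift and turn from the pose commanded when the call began, along the tool's axes at that moment; what a row does not reach only later rows make up. A row lasts 1/10 s, in which the tool goes at most 50 mm and 8.59 degrees, less where a joint would pass 70% of its speed; a pose out of reach is approached as far as the arm can. A call with a gripper value outside its range is refused whole. The fingers move at their own pace and stop on an object; "squeeze" is the grip in N (left out, the last holds). Time passes only in rows, so rows that repeat a pose let the fingers close. It gives the time, the measured TCP pose, the force, the opening and the grip force at its end, in the units of the state.
- state(): the state, without advancing time (a new reading comes with each control period).
- read_camera(name): name is "scene" or "top" or "wrist"; returns a dict with "color" (384x512x3 uint8, red, green, blue), "fx", "fy", "cx", "cy" (pixels), "pose" (4x4, takes a point from camera to world coordinates); the wrist camera has in their place "mount" (4x4, takes a point from camera to tool coordinates, whose origin is the TCP and whose axes are the flange's). Camera axes: x right, y down, z forward; pixel columns grow to the right and rows downward; lengths in m; the calibration is good to about 2 mm. A picture is of the moment at which its call begins: read the wrist's pose just before it. There is no depth.
- close_job(): hands the job in; it is judged then, once.
The state is a dict: "t": time; "joints": joint angles; "dq": joint speeds; "joint_efforts": joint torques, N m; "eef_pos": TCP position; "tcp_rot": TCP orientation; "contact_force": force on the tool from outside, world axes, zero at the start; "wrist_torque": the same for the moment, N m; "finger_gap": finger opening in m; "finger_force": force on a finger pad.
Only numpy, scipy, OpenCV 4.12 (cv2) and the standard library are available. Lean on these libraries where they do the work, as an engineer would, in place of code of your own. Each camera call takes 0.05 s, during which the arm holds its last target. There are 200 camera calls.

## Working session

There is one attempt and no reset: what is moved stays moved. The work goes in short steps, Python scripts to look and compute and a tool call to move; the robot and the scene stay as the last step left them, time stands still between calls to the robot, and variables do not carry over. Pictures are saved under pics/ and viewed, at most 10 in all, crops included, and the job is handed in when it is done.

Besides the shell and the picture viewer there is one more tool, called after "Call:" by a JSON object that holds its "op" and its "data", one argument or row to a line. play_rows: Moves the arm, as the interface text tells. Its arguments: {"type":"object","properties":{"series":{"type":"array","items":{"type":"object","properties":{"fingers":{"type":"number"},"delta_pos":{"type":"array","items":{"type":"number"}},"twist":{"type":"number"}}}},"squeeze":{"type":"number"}},"required":["series"]}

```bash
mkdir -p pics; python3 - <<'E'
from plant import *
import cv2,numpy as np
s=state();print({k:np.round(v,3).tolist() for k,v in s.items()})
for n in("scene","top"):
    c=read_camera(n);cv2.imwrite(f"pics/{n}0.png",c["color"][:,:,::-1]);print(n,c["fx"],c["fy"],c["cx"],c["cy"],np.round(c["pose"],4).tolist())
a=[cv2.imread(f"pics/{n}0.png") for n in("scene","top")]
E
```

```text
{'t': 0.0, 'joints': [0.932, 0.313, 1.498, -0.0, 1.331, -0.223], 'dq': [-0.0, 0.001, 0.001, -0.0, 0.002, -0.002], 'joint_efforts': [-0.0, -40.222, -25.227, 0.069, 0.035, -0.0], 'eef_pos': [0.212, 0.48, 0.207], 'tcp_rot': [-0.0, 0.206, 0.978, -0.001], 'contact_force': [-0.841, 0.38, -0.502], 'wrist_torque': [-0.017, -0.012, 0.004], 'finger_force': 0.0, 'finger_gap': 0.088}
scene 473.6727065376839 473.6727065376839 251.8041018513208 192.383364126617 [[-0.9355, 0.3156, -0.159, 0.7651], [0.3533, 0.8249, -0.4413, 0.4296], [-0.0081, -0.469, -0.8832, 1.1373], [0.0, 0.0, 0.0, 1.0]]
top 426.1763995834824 426.1763995834824 259.91381165523865 193.52033470430962 [[-0.0057, -0.9911, 0.1332, 0.4591], [-1.0, 0.0058, 0.0, -0.0548], [-0.0008, -0.1332, -0.9911, 1.3669], [0.0, 0.0, 0.0, 1.0]]
```

View pics/scene0.png

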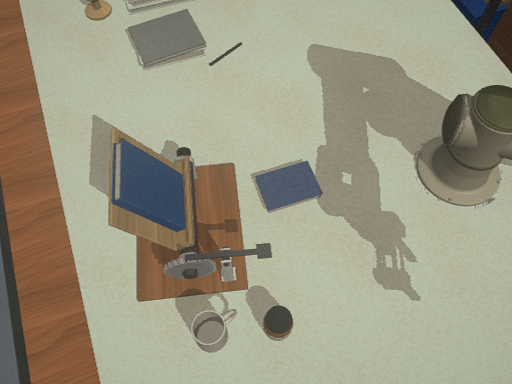

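View pics/top0.png

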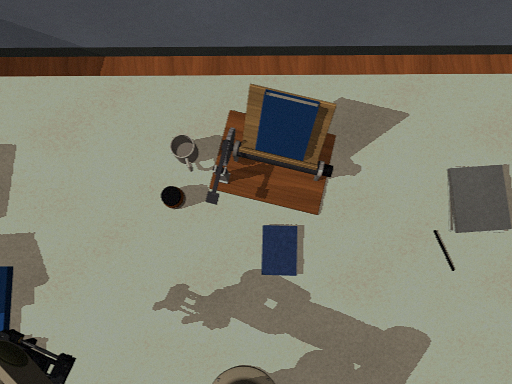

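Scene: pad at about (264,251), wheel near (190,268). Top: pad at about (212,197), base corners at about (231,111) and (321,213); the jar at (172,197) is about 0.1 m left of the pad.

```bash
cat > h.py <<'E'
import numpy as np,cv2
from plant import *
def ray(c,u,v):
    P=np.array(c["pose"]);d=P[:3,:3]@[(u-c["cx"])/c["fx"],(v-c["cy"])/c["fy"],1];return P[:3,3],d/np.linalg.norm(d)
def plane(c,u,v,z):
    o,d=ray(c,u,v);return o+d*(z-o[2])/d[2]
def tri(r1,r2):
    A=[np.eye(3)-np.outer(d,d) for o,d in(r1,r2)]
    return np.linalg.solve(A[0]+A[1],A[0]@r1[0]+A[1]@r2[0])
E
python3 - <<'E'
from h import *
R={}
for n,(x,y) in {"scene":(264,251),"top":(212,197)}.items():
    c=read_camera(n);g=c["color"].max(2)
    w=(g[y-9:y+10,x-9:x+10]<75).astype(np.uint8)
    e=cv2.morphologyEx(w,cv2.MORPH_OPEN,np.ones((7,7),np.uint8))
    ys,xs=np.nonzero(e);print(n,len(xs),xs.mean()+x-9,ys.mean()+y-9)
    R[n]=c,xs.mean()+x-9,ys.mean()+y-9
    print(*["".join(".#"[v] for v in r) for r in w],sep="\n")
    crop=c["color"][y-70:y+60,x-130 if n=="scene" else x-30:x+60 if n=="scene" else x+140]
    R[n+"c"]=cv2.resize(crop,(400,300),interpolation=2)
    print("plane",plane(*R[n],.1595))
    if n=="top":
        for p in((231,111),(321,213),(334,137)):print(plane(c,*p,.012))
print(tri(ray(*R["scene"]),ray(*R["top"])))
cv2.imwrite("pics/crop.png",np.hstack([R["scenec"],R["topc"]])[:,:,::-1])
E
```

```text
scene 0 nan nan
...................
...................
...................
...................
...................
...................
...................
...................
...................
...................
...................
...................
...................
...................
...................
...................
...................
...................
...................
plane [nan nan nan]
top 114 211.96491228070175 197.0438596491228
.......#..####.....
..........####.....
..........####.....
.....##..####......
.....########......
.....##########....
....############...
....############...
....############...
....###########....
...############....
...############....
...############....
...###########.....
.....#########.....
.........#####.....
...................
...................
...................
plane [0.61209557 0.08222293 0.1595    ]
[0.91607931 0.03890618 0.012     ]
[ 0.57748406 -0.24913524  0.012     ]
[ 0.82609885 -0.29776032  0.012     ]
[nan nan nan]<stdin>:7: RuntimeWarning: Mean of empty slice.
  ret = ret.dtype.type(ret / rcount)
<stdin>:8: RuntimeWarning: Mean of empty slice.
```

View pics/crop.png

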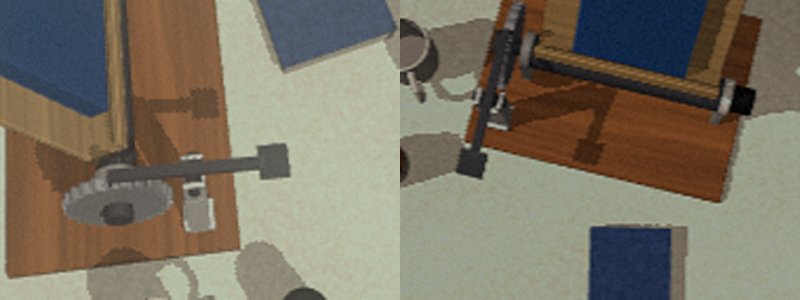

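```bash
cat >> h.py <<'E'
yaw=np.deg2rad(-12.8);SX=np.array([np.cos(yaw),np.sin(yaw),0]);SY=np.array([-SX[1],SX[0],0])
def toold(s,tgt):
    from scipy.spatial.transform import Rotation as Ro
    q=s["tcp_rot"];return Ro.from_quat([*q[1:],q[0]]).inv().apply(np.array(tgt)-s["eef_pos"])/.03
E
python3 - <<'E'
from h import *
cs=read_camera("scene");ct=read_camera("top")
y,x=251,264
print(cs["color"].max(2)[y-10:y+11,x-12:x+12:1])
print("scene pad",plane(cs,263.7,250.8,.1595),"tri",tri(ray(cs,263.7,250.8),ray(ct,212,197)))
diag=.5*(plane(ct,231,111,.012)+plane(ct,321,213,.012));print("base mid",diag)
o=plane(ct,212,197,.1595)+.17*SX-.156*SY;o[2]=0;print("origin from pad",o)
for (c,u,v,yy) in((cs,110,235,.118),(cs,112,130,-.118),(ct,249,85,.118),(ct,337,103,-.118)):
    p0,d=ray(c,u,v);k=(yy-(p0-o)@SY)/(d@SY);p=p0+k*d-o;print("board",p@SX,p[2],np.hypot(p@SX,p[2]-.09),np.arctan2(p@SX,p[2]-.09))
s=state();print(s["t"],toold(s,[.612,.082,.19]))
E
```

```text
[[187 186 185 186 187 187 190 192 192 191 187 190 193 195 192 193 195 192
  192 196 193 189 193 193]
 [186 185 186 185 184 188 190 192 188 186 183 182 187 189 190 195 184 179
  190 193 193 193 192 192]
 [188 187 187 181 182 180 168 154 141 120 119 123 113 105  99  86  86  89
  175 196 193 189 192 190]
 [191 192 188 164 108  85  90  85  85  87  87  92  87  86  88  92  89  88
  167 187 187 187 192 185]
 [191 191 192 162 106  89  88  90  88  87  93  91  95  90  90  90  95  92
  128 177 186 189 191 191]
 [186 189 194 165 110  87  91  91  95  93  90  92  92  96  91  93  92  89
  104 177 192 191 192 189]
 [194 195 191 188 127  85  89  88  91  91  87  92  90  94  89  95  93  90
  117 180 192 184 185 186]
 [172 159 143 135 101  92  94  91  91  93  96  93  92  94  89  92  92  93
  117 181 188 185 187 190]
 [ 84  85  86  88  88  92  97  87  91  91  88  93  92  92  89  95  90  92
  104 179 194 187 188 190]
 [ 86  87  90  89  89  89  98  96  91  92  91  95  90  93  89  95  96  91
   91 177 196 194 187 186]
 [ 91  91  90  91  94  96  92  94  91  93  91  93  94  97  90  96  95  89
   85 175 193 19
[... 886 characters left out ...]
90 190
  190 191 191 190 183 184]
 [186 189 190 190 193 187 186 186 189 185 188 179 186 184 184 188 189 191
  192 188 187 183 184 188]]
scene pad [0.61585481 0.08606108 0.1595    ] tri [0.61391689 0.08294656 0.14981301]
base mid [ 0.74678169 -0.10511453  0.012     ]
origin from pad [ 0.74343506 -0.10766265  0.        ]
board 0.14239184532109653 0.2516366060763987 0.2154108401122004 0.7221832930620866
board 0.1295851683749509 0.2846909232185393 0.23387362281037924 0.5872598270074687
board 0.15127551295060346 0.2306014771902798 0.20652616349159483 0.8219521964015312
board 0.10376975273494547 0.35722440371521635 0.28666538598795754 0.3704008504312098
0.3 [-17.55804955  -6.75676416   0.57962151]
```

Call:
{"op": "play_rows", "data": {
  "series": [
    {"fingers": 0,"delta_pos": [-4.4,-1.67,0],"twist": -0.4},
    {"fingers": 0,"delta_pos": [-8.8,-3.34,0],"twist": -0.8},
    {"fingers": 0,"delta_pos": [-13.2,-5.0,0.2],"twist": -1.2},
    {"fingers": 0,"delta_pos": [-17.6,-6.67,0.5],"twist": -1.4},
    {"fingers": 0,"delta_pos": [-17.6,-6.67,0.5],"twist": -1.4},
    {"fingers": 0,"delta_pos": [-17.6,-6.67,0.5],"twist": -1.4},
    {"fingers": 0,"delta_pos": [-17.6,-6.67,0.5],"twist": -1.4},
    {"fingers": 0,"delta_pos": [-17.6,-6.67,0.5],"twist": -1.4},
    {"fingers": 0,"delta_pos": [-17.6,-6.67,0.5],"twist": -1.4},
    {"fingers": 0,"delta_pos": [-17.6,-6.67,0.5],"twist": -1.4},
    {"fingers": 0,"delta_pos": [-17.6,-6.67,0.5],"twist": -1.4},
    {"fingers": 0,"delta_pos": [-17.6,-6.67,0.5],"twist": -1.4}
  ]
}}

```text
t: 1.5
eef_pos: [0.6164, 0.0802, 0.1914]
tcp_rot: [-0.0, 0.112, 0.994, -0.0]
contact_force: [-0.2, 0.4, 0.2]
finger_gap: 0.0006
finger_force: 0.0
```

```bash
python3 - <<'E'
from h import *
s=state();print(s["t"],np.round(s["eef_pos"],4),np.round(s["contact_force"],2),np.round(s["tcp_rot"],3))
a=[]
for n in("scene","top","wrist"):
    c=read_camera(n);im=c["color"][:,:,::-1]
    if n=="wrist":print(np.round(c["mount"],4).tolist(),c["fx"],c["cx"],c["cy"]);cv2.imwrite("pics/w1.png",im);np.save("w1.npy",im)
    else: a.append(cv2.resize(im[110:320,90:300] if n=="scene" else im[70:220,195:345],(400,400),interpolation=cv2.INTER_CUBIC))
cv2.imwrite("pics/st1.png",np.hstack(a))
E
```

```text
1.5 [0.6164 0.0802 0.1914] [-0.22  0.41  0.21] [-0.     0.112  0.994 -0.   ]
[[-0.0001, -0.9588, -0.2842, 0.0721], [1.0, 0.0, -0.0003, 0.0008], [0.0003, -0.2842, 0.9588, -0.1785], [0.0, 0.0, 0.0, 1.0]] 300.58258278371915 256.8378580327653 188.69766876343752
```

View pics/w1.png

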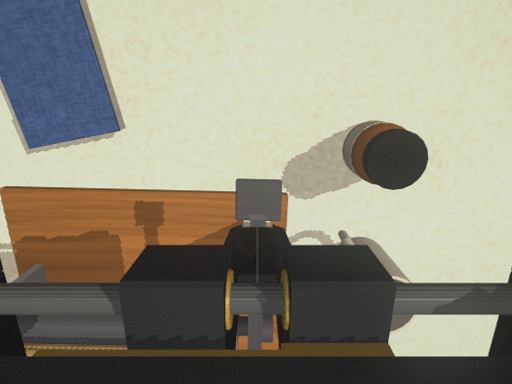

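View pics/st1.png

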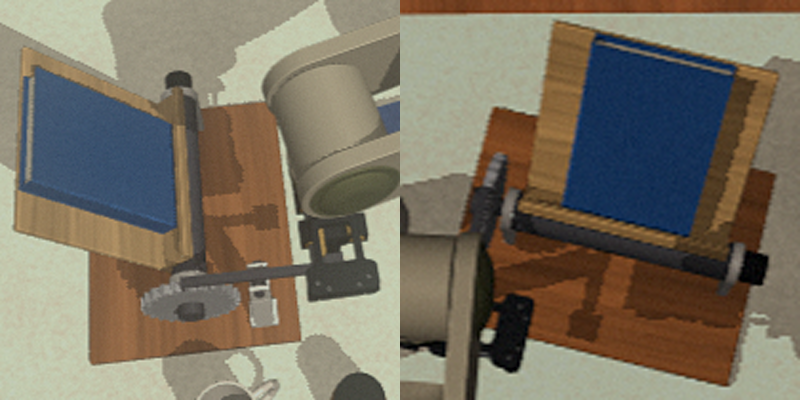

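Wrist view: pad top spans about (236..282, 180..221), giving its centre within 0.3 mm in tool x and +2 mm in tool y. State view: board corners are at about scene (98,231)/(101,134) and top (253,78)/(337,97).

```bash
cat >> h.py <<'E'
O=np.array([.745,-.1065,0])
def cen(c,box):
    x0,y0,x1,y1=box;h=cv2.cvtColor(c["color"][y0:y1,x0:x1],cv2.COLOR_RGB2HSV)
    m=cv2.inRange(h,(100,100,20),(130,255,255));m=cv2.morphologyEx(m,cv2.MORPH_OPEN,np.ones((3,3),np.uint8))
    n,l,st,ce=cv2.connectedComponentsWithStats(m);k=1+st[1:,4].argmax();return ce[k][0]+x0,ce[k][1]+y0,st[k,4]
def loc(p): p=p-O;return np.array([p@SX,p@SY,p[2]])
def onY(c,u,v,yy):
    o,d=ray(c,u,v);return loc(o+d*((yy-(o-O)@SY)/(d@SY)))
ang=lambda p:np.arctan2(p[0],p[2]-.09)
def lean(pr=True):
    cs=read_camera("scene");ct=read_camera("top")
    a=cen(cs,(50,100,230,300));b=cen(ct,(230,30,350,175))
    p=loc(tri(ray(cs,*a[:2]),ray(ct,*b[:2])))
    s=state();print("t",round(s["t"],2),"z",round(s["eef_pos"][2],4),"F",np.round(s["contact_force"],1),"lean tri %.3f"%ang(p),"areas",a[2],b[2],"p",np.round(p,3),"Yplane %.3f %.3f"%(ang(onY(cs,*a[:2],Y0)),ang(onY(ct,*b[:2],Y0))))
Y0=0.0
E
python3 - <<'E'
from h import *
cs=read_camera("scene");ct=read_camera("top")
for a,b in(((97.9,231.3),(252.8,78.3)),((101.5,134.1),(336.8,97))):
    p=loc(tri(ray(cs,*a),ray(ct,*b)));print("corner",np.round(p,3),np.hypot(p[0],p[2]-.09),ang(p))
lean()
E
```

```text
corner [0.163 0.107 0.256] 0.23247152776343172 0.7749574881413271
corner [ 0.156 -0.126  0.266] 0.23460360084273632 0.7253561498802161
t 1.85 z 0.193 F [ 0.5  0.  -0.5] lean tri 0.634 areas 3887 3203 p [ 0.078 -0.006  0.196] Yplane 0.569 2.751
```

Call:
{"op": "play_rows", "data": {
  "series": [
    {"fingers": 0,"delta_pos": [0,0.05,0.3],"twist": 0},
    {"fingers": 0,"delta_pos": [0,0.05,0.6],"twist": 0},
    {"fingers": 0,"delta_pos": [0,0.05,0.75],"twist": 0},
    {"fingers": 0,"delta_pos": [0,0.05,0.75],"twist": 0}
  ]
}}

```text
t: 2.25
eef_pos: [0.6141, 0.0856, 0.1689]
tcp_rot: [-0.001, 0.11, 0.994, -0.0]
contact_force: [0.4, -0.5, 0.2]
finger_gap: 0.0008
finger_force: 0.0
```

```bash
python3 -c "
from h import *
lean()"
```

```text
t 2.35 z 0.17 F [0.6 0.5 0.7] lean tri 0.643 areas 3911 3201 p [ 0.079 -0.006  0.195] Yplane 0.578 2.752
```

Call:
{"op": "play_rows", "data": {
  "series": [
    {"fingers": 0,"delta_pos": [0,0,0.1],"twist": 0},
    {"fingers": 0,"delta_pos": [0,0,0.17],"twist": 0},
    {"fingers": 0,"delta_pos": [0,0,0.17],"twist": 0},
    {"fingers": 0,"delta_pos": [0,0,0.17],"twist": 0}
  ]
}}

```text
t: 2.75
eef_pos: [0.6146, 0.0854, 0.165]
tcp_rot: [0.0, 0.11, 0.994, 0.0]
contact_force: [0.3, 0.7, 0.0]
finger_gap: 0.0004
finger_force: 0.0
```

```bash
python3 -c "
from h import *
lean()"
```

```text
t 2.85 z 0.165 F [-0.6 -0.1 -0.3] lean tri 0.648 areas 3874 3199 p [ 0.078 -0.006  0.194] Yplane 0.581 2.752
```

Call:
{"op": "play_rows", "data": {
  "series": [
    {"fingers": 0,"delta_pos": [0,0,0.03],"twist": 0},
    {"fingers": 0,"delta_pos": [0,0,0.03],"twist": 0}
  ]
}}

```text
t: 3.05
eef_pos: [0.6146, 0.0854, 0.1639]
tcp_rot: [-0.0, 0.11, 0.994, -0.0]
contact_force: [-0.1, 0.8, -0.1]
finger_gap: 0.0002
finger_force: 0.0
```

Call:
{"op": "play_rows", "data": {
  "series": [
    {"fingers": 0,"delta_pos": [0,0,0.03],"twist": 0},
    {"fingers": 0,"delta_pos": [0,0,0.03],"twist": 0}
  ]
}}

```text
t: 3.25
eef_pos: [0.6145, 0.0854, 0.163]
tcp_rot: [-0.0, 0.11, 0.994, -0.0]
contact_force: [0.4, -0.4, -0.4]
finger_gap: 0.0002
finger_force: 0.0
```

Call:
{"op": "play_rows", "data": {
  "series": [
    {"fingers": 0,"delta_pos": [0,0,0.03],"twist": 0},
    {"fingers": 0,"delta_pos": [0,0,0.03],"twist": 0}
  ]
}}

```text
t: 3.45
eef_pos: [0.6145, 0.0854, 0.1621]
tcp_rot: [-0.0, 0.11, 0.994, -0.0]
contact_force: [1.0, -0.2, 0.8]
finger_gap: 0.0006
finger_force: 0.0
```

Call:
{"op": "play_rows", "data": {
  "series": [
    {"fingers": 0,"delta_pos": [0,0,0.03],"twist": 0},
    {"fingers": 0,"delta_pos": [0,0,0.03],"twist": 0}
  ]
}}

```text
t: 3.65
eef_pos: [0.6145, 0.0854, 0.1612]
tcp_rot: [-0.0, 0.11, 0.994, -0.0]
contact_force: [0.1, 0.3, 0.1]
finger_gap: 0.0005
finger_force: 0.0
```

Call:
{"op": "play_rows", "data": {
  "series": [
    {"fingers": 0,"delta_pos": [0,0,0.03],"twist": 0},
    {"fingers": 0,"delta_pos": [0,0,0.03],"twist": 0}
  ]
}}

```text
t: 3.85
eef_pos: [0.6145, 0.0855, 0.1603]
tcp_rot: [-0.0, 0.11, 0.994, -0.0]
contact_force: [-0.5, -0.6, -0.3]
finger_gap: 0.0005
finger_force: 0.0
```

Call:
{"op": "play_rows", "data": {
  "series": [
    {"fingers": 0,"delta_pos": [0,0,0.03],"twist": 0},
    {"fingers": 0,"delta_pos": [0,0,0.03],"twist": 0}
  ]
}}

```text
t: 4.05
eef_pos: [0.6145, 0.0854, 0.1594]
tcp_rot: [-0.0, 0.11, 0.994, -0.0]
contact_force: [0.1, -0.2, -0.3]
finger_gap: 0.0004
finger_force: 0.0
```

```bash
python3 -c "
from h import *
lean()"
```

```text
t 4.15 z 0.1595 F [ 0.4 -0.7  0.7] lean tri 0.644 areas 3830 3200 p [ 0.078 -0.006  0.194] Yplane 0.578 2.753
```

Call:
{"op": "play_rows", "data": {
  "series": [
    {"fingers": 0,"delta_pos": [0,0,0.03],"twist": 0},
    {"fingers": 0,"delta_pos": [0,0,0.03],"twist": 0}
  ]
}}

```text
t: 4.35
eef_pos: [0.6145, 0.0854, 0.1585]
tcp_rot: [-0.0, 0.11, 0.994, 0.0]
contact_force: [0.7, -0.0, -0.1]
finger_gap: 0.0007
finger_force: 0.0
```

Call:
{"op": "play_rows", "data": {
  "series": [
    {"fingers": 0,"delta_pos": [0,0,0.03],"twist": 0},
    {"fingers": 0,"delta_pos": [0,0,0.03],"twist": 0}
  ]
}}

```text
t: 4.55
eef_pos: [0.6146, 0.0854, 0.1576]
tcp_rot: [-0.0, 0.11, 0.994, -0.0]
contact_force: [-0.0, -0.5, 0.2]
finger_gap: 0.0007
finger_force: 0.0
```

Call:
{"op": "play_rows", "data": {
  "series": [
    {"fingers": 0,"delta_pos": [0,0,0.03],"twist": 0},
    {"fingers": 0,"delta_pos": [0,0,0.03],"twist": 0}
  ]
}}

```text
t: 4.75
eef_pos: [0.6145, 0.0854, 0.1567]
tcp_rot: [-0.0, 0.11, 0.994, -0.0]
contact_force: [0.5, -0.9, 0.6]
finger_gap: 0.0004
finger_force: 0.0
```

Call:
{"op": "play_rows", "data": {
  "series": [
    {"fingers": 0,"delta_pos": [0,0,0.03],"twist": 0},
    {"fingers": 0,"delta_pos": [0,0,0.03],"twist": 0}
  ]
}}

```text
t: 4.95
eef_pos: [0.6145, 0.0854, 0.1558]
tcp_rot: [-0.0, 0.11, 0.994, -0.0]
contact_force: [-0.1, -0.6, -0.1]
finger_gap: 0.0006
finger_force: 0.0
```

Call:
{"op": "play_rows", "data": {
  "series": [
    {"fingers": 0,"delta_pos": [0,0,0.02],"twist": 0},
    {"fingers": 0,"delta_pos": [0,0,0.02],"twist": 0}
  ]
}}

```text
t: 5.15
eef_pos: [0.6146, 0.0854, 0.1552]
tcp_rot: [-0.0, 0.11, 0.994, -0.0]
contact_force: [0.3, 0.5, 0.1]
finger_gap: 0.0003
finger_force: 0.0
```

Call:
{"op": "play_rows", "data": {
  "series": [
    {"fingers": 0,"delta_pos": [0,0,0.02],"twist": 0},
    {"fingers": 0,"delta_pos": [0,0,0.02],"twist": 0}
  ]
}}

```text
t: 5.35
eef_pos: [0.6146, 0.0854, 0.1546]
tcp_rot: [-0.0, 0.11, 0.994, 0.0]
contact_force: [0.3, 0.6, 0.3]
finger_gap: 0.0004
finger_force: 0.0
```

```bash
python3 - <<'E'
from h import *
a=[]
for n in("scene","wrist"):
    im=read_camera(n)["color"][:,:,::-1]
    a.append(cv2.resize(im[190:310,180:300] if n=="scene" else im[150:300,180:330],(400,400),interpolation=cv2.INTER_CUBIC))
cv2.imwrite("pics/t2.png",np.hstack(a))
E
```

```text
(no output)
```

View pics/t2.png

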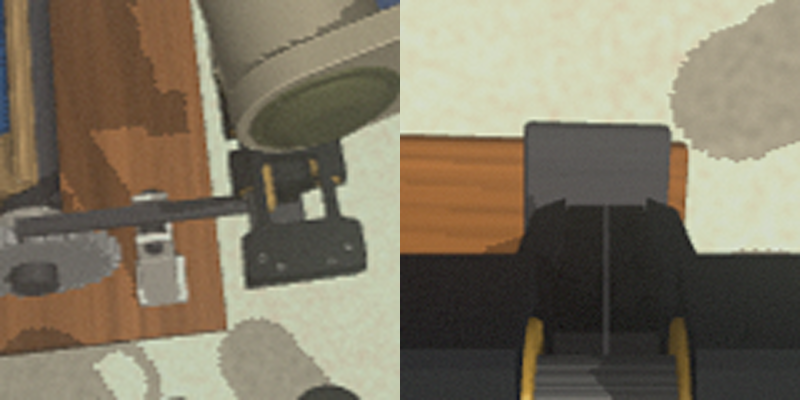

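The tips hover over the pad's centre-to-far half (crop pad 525..670, 122..205), with no contact yet. I'll keep feeling downward in small steps.

Call:
{"op": "play_rows", "data": {
  "series": [
    {"fingers": 0,"delta_pos": [0,0,0.02],"twist": 0},
    {"fingers": 0,"delta_pos": [0,0,0.02],"twist": 0}
  ]
}}

```text
t: 5.65
eef_pos: [0.6146, 0.0854, 0.154]
tcp_rot: [-0.0, 0.11, 0.994, 0.0]
contact_force: [0.6, 0.4, -0.7]
finger_gap: 0.0006
finger_force: 0.0
```

Call:
{"op": "play_rows", "data": {
  "series": [
    {"fingers": 0,"delta_pos": [0,0,0.02],"twist": 0},
    {"fingers": 0,"delta_pos": [0,0,0.02],"twist": 0}
  ]
}}

```text
t: 5.85
eef_pos: [0.6145, 0.0854, 0.1534]
tcp_rot: [-0.0, 0.11, 0.994, -0.0]
contact_force: [0.4, 0.5, -1.4]
finger_gap: 0.0002
finger_force: 0.0
```

Call:
{"op": "play_rows", "data": {
  "series": [
    {"fingers": 0,"delta_pos": [0,0,0.02],"twist": 0},
    {"fingers": 0,"delta_pos": [0,0,0.02],"twist": 0}
  ]
}}

```text
t: 6.05
eef_pos: [0.6146, 0.0854, 0.1528]
tcp_rot: [-0.0, 0.11, 0.994, -0.0]
contact_force: [-0.4, 0.7, 0.6]
finger_gap: 0.0
finger_force: 0.0
```

Call:
{"op": "play_rows", "data": {
  "series": [
    {"fingers": 0,"delta_pos": [0,0,0.02],"twist": 0},
    {"fingers": 0,"delta_pos": [0,0,0.02],"twist": 0}
  ]
}}

```text
t: 6.25
eef_pos: [0.6145, 0.0854, 0.1522]
tcp_rot: [-0.0, 0.11, 0.994, -0.0]
contact_force: [0.5, 0.9, 0.3]
finger_gap: 0.0006
finger_force: 0.0
```

Call:
{"op": "play_rows", "data": {
  "series": [
    {"fingers": 0,"delta_pos": [0,0,0.02],"twist": 0},
    {"fingers": 0,"delta_pos": [0,0,0.03],"twist": 0}
  ]
}}

```text
t: 6.45
eef_pos: [0.6146, 0.0854, 0.1513]
tcp_rot: [-0.0, 0.11, 0.994, -0.0]
contact_force: [0.2, 0.0, -0.1]
finger_gap: 0.0008
finger_force: 0.0
```

Call:
{"op": "play_rows", "data": {
  "series": [
    {"fingers": 0,"delta_pos": [0,0,0.02],"twist": 0},
    {"fingers": 0,"delta_pos": [0,0,0.03],"twist": 0}
  ]
}}

```text
t: 6.65
eef_pos: [0.6146, 0.0854, 0.1504]
tcp_rot: [-0.0, 0.11, 0.994, -0.0]
contact_force: [-0.0, -0.0, -0.2]
finger_gap: 0.0006
finger_force: 0.0
```

```bash
python3 - <<'E'
from h import *
lean()
c=read_camera("wrist");im=c["color"][:,:,::-1]
a=cv2.resize(im[150:300,180:330],(400,400),interpolation=cv2.INTER_CUBIC)
im=read_camera("scene")["color"][:,:,::-1]
b=cv2.resize(im[210:285,220:295],(400,400),interpolation=cv2.INTER_CUBIC)
f=lambda x:(255*(x/255.)**.5).astype(np.uint8)
cv2.imwrite("pics/t3.png",f(np.hstack([a,b])))
E
```

```text
t 6.75 z 0.1504 F [ 0.3  0.1 -0.1] lean tri 0.637 areas 3932 3201 p [ 0.078 -0.007  0.196] Yplane 0.572 2.752
```

View pics/t3.png

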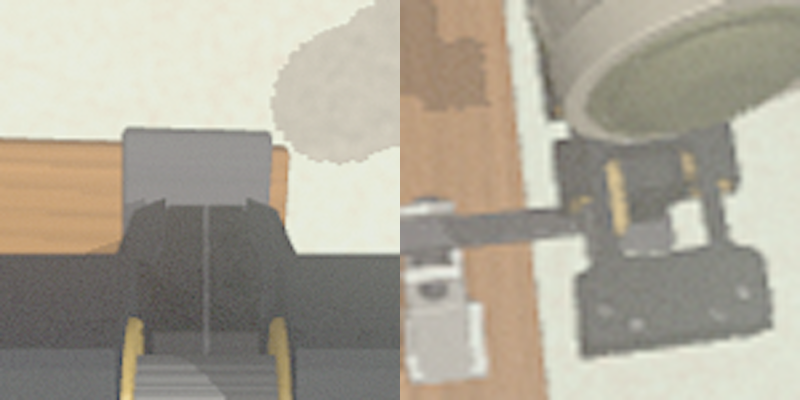

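The scene crop shows the pad's near corner still visible beside the tips and the pad unmoved. The wrist view shows the fingers occluding the pad's far part, so they are still above it. Continuing down.

Call:
{"op": "play_rows", "data": {
  "series": [
    {"fingers": 0,"delta_pos": [0,0,0.02],"twist": 0},
    {"fingers": 0,"delta_pos": [0,0,0.03],"twist": 0}
  ]
}}

```text
t: 7.05
eef_pos: [0.6146, 0.0854, 0.1496]
tcp_rot: [-0.0, 0.11, 0.994, -0.0]
contact_force: [-0.2, 0.7, 0.3]
finger_gap: 0.0005
finger_force: 0.0
```

Call:
{"op": "play_rows", "data": {
  "series": [
    {"fingers": 0,"delta_pos": [0,0,0.02],"twist": 0},
    {"fingers": 0,"delta_pos": [0,0,0.03],"twist": 0}
  ]
}}

```text
t: 7.25
eef_pos: [0.6146, 0.0854, 0.1486]
tcp_rot: [-0.0, 0.11, 0.994, -0.0]
contact_force: [-0.2, -0.1, -0.7]
finger_gap: 0.0003
finger_force: 0.0
```

Call:
{"op": "play_rows", "data": {
  "series": [
    {"fingers": 0,"delta_pos": [0,0,0.02],"twist": 0},
    {"fingers": 0,"delta_pos": [0,0,0.03],"twist": 0}
  ]
}}

```text
t: 7.45
eef_pos: [0.6146, 0.0854, 0.1478]
tcp_rot: [-0.0, 0.11, 0.994, -0.0]
contact_force: [-0.4, 0.2, -0.8]
finger_gap: 0.0007
finger_force: 0.0
```

```bash
python3 - <<'E'
from h import *
lean()
im=read_camera("wrist")["color"].astype(int);w0=np.load("w1.npy")[:,:,::-1].astype(int)
for n,i,r in(("w1",w0,200),("now",im,212)):
    print(n,"col250",i[174:240,250].tolist()[::1] and [int(x.mean()) for x in i[174:240,250]])
    print("row",r,[int(x.mean()) for x in i[r,215:300]])
sc=read_camera("scene");P=np.linalg.inv(sc["pose"])
s=state()
for z in(.1478,.1595):
    q=P@[s["eef_pos"][0],s["eef_pos"][1],z,1];print(q[:2]/q[2]*sc["fx"]+[sc["cx"],sc["cy"]])
print([int(x.mean()) for x in sc["color"][251,250:285]]);print([int(x.mean()) for x in sc["color"][235:270,268]])
E
```

```text
t 7.55 z 0.1478 F [ 0.  -0.3  0. ] lean tri 0.652 areas 3892 3201 p [ 0.079 -0.006  0.193] Yplane 0.585 2.752
w1 col250 [210, 209, 208, 211, 187, 99, 82, 92, 95, 93, 93, 92, 91, 93, 92, 94, 91, 89, 91, 90, 89, 90, 93, 92, 91, 92, 90, 90, 90, 90, 89, 90, 89, 89, 85, 88, 90, 89, 89, 91, 98, 98, 99, 96, 97, 93, 105, 117, 102, 99, 96, 99, 88, 50, 38, 41, 39, 38, 38, 38, 36, 34, 34, 39, 39, 34]
row 200 [113, 111, 112, 113, 113, 112, 109, 112, 110, 110, 110, 112, 110, 108, 109, 111, 110, 111, 109, 108, 85, 77, 89, 90, 88, 92, 88, 91, 89, 92, 88, 93, 91, 92, 92, 90, 89, 89, 93, 88, 90, 91, 89, 91, 90, 90, 89, 92, 91, 89, 92, 91, 89, 90, 92, 91, 90, 91, 91, 90, 90, 88, 90, 89, 91, 90, 101, 111, 111, 113, 111, 107, 114, 191, 211, 211, 209, 210, 210, 210, 210, 211, 211, 214, 211]
now col250 [205, 205, 207, 206, 206, 204, 204, 203, 202, 203, 200, 199, 199, 200, 201, 203, 201, 203, 205, 204, 205, 205, 208, 209, 215, 151, 79, 76, 85, 84, 89, 88, 89, 87, 87, 87, 86, 88, 89, 87, 87, 88, 86, 84, 83, 83, 87, 87, 84, 87, 85, 88, 77, 46, 40, 41, 43, 39, 39, 40, 41, 41, 32, 36, 39, 39]
row 212 [103, 103, 101, 104, 104, 104, 101, 103, 103, 104, 81, 75, 87, 89, 87, 89, 87, 87, 87, 85, 89, 87, 86, 87, 86, 87, 87, 87, 88, 89, 89, 90, 87, 90, 87, 89, 92, 91, 87, 89, 88, 89, 91, 89, 90, 88, 89, 88, 90, 89, 88, 90, 89, 91, 91, 89, 90, 89, 91, 89, 92, 88, 89, 88, 87, 89, 84, 106, 110, 107, 106, 105, 104, 128, 188, 206, 206, 204, 203, 205, 204, 205, 205, 203, 199]
[264.04797697 252.2505965 ]
[264.12671817 250.34523909]
[67, 67, 67, 62, 62, 72, 64, 61, 63, 60, 121, 134, 98, 62, 55, 58, 53, 59, 63, 73, 82, 174, 194, 193, 192, 192, 142, 83, 71, 66, 76, 175, 196, 191, 186]
[67, 88, 57, 57, 60, 67, 63, 67, 63, 67, 62, 60, 52, 55, 61, 58, 63, 91, 91, 87, 89, 95, 175, 62, 67, 68, 69, 69, 63, 67, 67, 71, 71, 67, 66]
```

Call:
{"op": "play_rows", "data": {
  "series": [
    {"fingers": 0,"delta_pos": [0,0,0.03],"twist": 0},
    {"fingers": 0,"delta_pos": [0,0,0.05],"twist": 0}
  ]
}}

```text
t: 7.85
eef_pos: [0.6146, 0.0854, 0.1462]
tcp_rot: [-0.0, 0.11, 0.994, 0.0]
contact_force: [-0.3, 0.7, 0.3]
finger_gap: 0.0005
finger_force: 0.0
```

Call:
{"op": "play_rows", "data": {
  "series": [
    {"fingers": 0,"delta_pos": [0,0,0.03],"twist": 0},
    {"fingers": 0,"delta_pos": [0,0,0.05],"twist": 0}
  ]
}}

```text
t: 8.05
eef_pos: [0.6146, 0.0854, 0.1447]
tcp_rot: [-0.0, 0.11, 0.994, -0.0]
contact_force: [-0.6, 0.0, 0.2]
finger_gap: -0.0001
finger_force: 0.0
```

```bash
python3 - <<'E'
from h import *
im=read_camera("wrist")["color"][:,:,::-1]
f=lambda x:(255*np.clip(x/130.,0,1)**.6).astype(np.uint8)
cv2.imwrite("pics/t4.png",f(cv2.resize(im[180:345,150:370],(800,600),interpolation=cv2.INTER_CUBIC)))
E
```

```text
(no output)
```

View pics/t4.png

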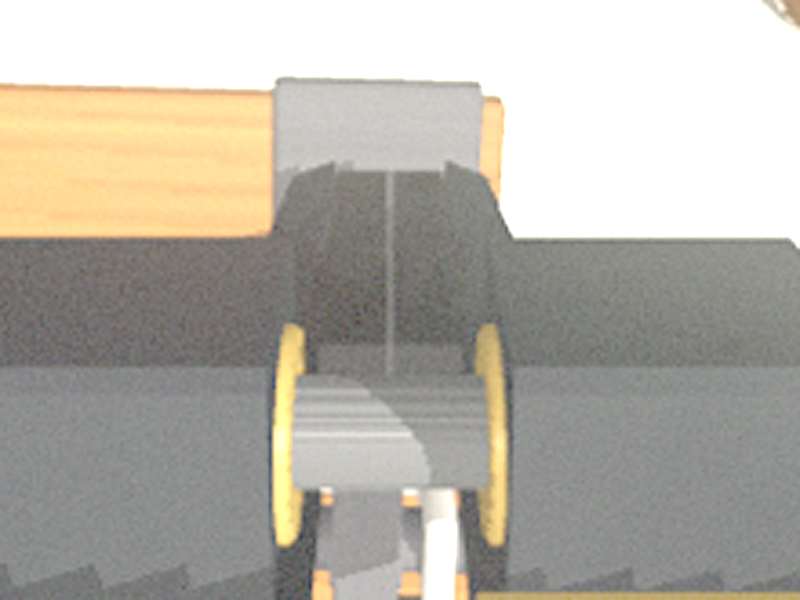

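The wrist crop shows the pad (275..480, 80..165+) still occluded by the fingertip edge at row 165, so the real tips are above the pad. Continue down carefully.

Call:
{"op": "play_rows", "data": {
  "series": [
    {"fingers": 0,"delta_pos": [0,0,0.03],"twist": 0},
    {"fingers": 0,"delta_pos": [0,0,0.05],"twist": 0}
  ]
}}

```text
t: 8.3
eef_pos: [0.6146, 0.0854, 0.1432]
tcp_rot: [0.0, 0.11, 0.994, 0.0]
contact_force: [-1.0, 0.6, -0.6]
finger_gap: 0.0004
finger_force: 0.0
```

Call:
{"op": "play_rows", "data": {
  "series": [
    {"fingers": 0,"delta_pos": [0,0,0.03],"twist": 0},
    {"fingers": 0,"delta_pos": [0,0,0.05],"twist": 0}
  ]
}}

```text
t: 8.5
eef_pos: [0.6146, 0.0854, 0.1417]
tcp_rot: [-0.0, 0.11, 0.994, 0.0]
contact_force: [-1.0, 0.6, -0.3]
finger_gap: 0.0005
finger_force: 0.0
```

Call:
{"op": "play_rows", "data": {
  "series": [
    {"fingers": 0,"delta_pos": [0,0,0.03],"twist": 0},
    {"fingers": 0,"delta_pos": [0,0,0.05],"twist": 0}
  ]
}}

```text
t: 8.7
eef_pos: [0.6146, 0.0854, 0.1402]
tcp_rot: [-0.0, 0.11, 0.994, -0.0]
contact_force: [-0.7, 0.1, -0.4]
finger_gap: 0.0006
finger_force: 0.0
```

Call:
{"op": "play_rows", "data": {
  "series": [
    {"fingers": 0,"delta_pos": [0,0,0.03],"twist": 0},
    {"fingers": 0,"delta_pos": [0,0,0.05],"twist": 0}
  ]
}}

```text
t: 8.9
eef_pos: [0.6146, 0.0854, 0.1387]
tcp_rot: [-0.0, 0.11, 0.994, -0.0]
contact_force: [0.5, -0.2, -0.0]
finger_gap: 0.0003
finger_force: 0.0
```

Call:
{"op": "play_rows", "data": {
  "series": [
    {"fingers": 0,"delta_pos": [0,0,0.03],"twist": 0},
    {"fingers": 0,"delta_pos": [0,0,0.05],"twist": 0}
  ]
}}

```text
t: 9.1
eef_pos: [0.6146, 0.0854, 0.1372]
tcp_rot: [-0.0, 0.11, 0.994, -0.0]
contact_force: [-0.1, 0.7, 0.4]
finger_gap: 0.0004
finger_force: 0.0
```

```bash
python3 - <<'E'
from h import *
lean()
im=read_camera("wrist")["color"].astype(int)
print("col250",[int(x.mean()) for x in im[195:260,250]]);print("row216",[int(x.mean()) for x in im[216,215:300]])
E
```

```text
t 9.2 z 0.1372 F [-0.4 -0.1 -0.2] lean tri 0.657 areas 3810 3201 p [ 0.079 -0.006  0.192] Yplane 0.589 2.751
col250 [202, 203, 203, 202, 206, 203, 205, 206, 207, 210, 149, 78, 73, 80, 83, 86, 88, 86, 85, 87, 87, 86, 87, 88, 85, 88, 84, 85, 83, 82, 83, 77, 48, 44, 40, 38, 42, 42, 41, 40, 39, 35, 38, 37, 37, 40, 31, 36, 35, 37, 35, 37, 36, 37, 36, 34, 32, 36, 35, 37, 35, 30, 31, 29, 22]
row216 [98, 102, 99, 100, 103, 102, 102, 106, 78, 70, 82, 86, 87, 86, 85, 87, 86, 86, 87, 88, 85, 87, 86, 84, 86, 87, 84, 86, 86, 88, 85, 83, 86, 84, 86, 86, 84, 86, 86, 85, 84, 85, 85, 86, 84, 88, 86, 86, 86, 86, 86, 86, 86, 86, 86, 84, 87, 86, 88, 85, 88, 87, 87, 87, 88, 89, 87, 84, 80, 100, 106, 104, 104, 102, 124, 186, 203, 201, 203, 202, 201, 201, 202, 204, 202]
```

Call:
{"op": "play_rows", "data": {
  "series": [
    {"fingers": 0,"delta_pos": [0,0,0.03],"twist": 0},
    {"fingers": 0,"delta_pos": [0,0,0.05],"twist": 0}
  ]
}}

```text
t: 9.45
eef_pos: [0.6146, 0.0854, 0.1357]
tcp_rot: [-0.0, 0.11, 0.994, 0.0]
contact_force: [0.4, -0.6, -0.6]
finger_gap: 0.0007
finger_force: 0.0
```

Call:
{"op": "play_rows", "data": {
  "series": [
    {"fingers": 0,"delta_pos": [0,0,0.03],"twist": 0},
    {"fingers": 0,"delta_pos": [0,0,0.05],"twist": 0}
  ]
}}

```text
t: 9.65
eef_pos: [0.6146, 0.0854, 0.1342]
tcp_rot: [-0.0, 0.11, 0.994, 0.0]
contact_force: [-0.1, -0.1, 0.4]
finger_gap: 0.0005
finger_force: 0.0
```

Call:
{"op": "play_rows", "data": {
  "series": [
    {"fingers": 0,"delta_pos": [0,0,0.03],"twist": 0},
    {"fingers": 0,"delta_pos": [0,0,0.05],"twist": 0}
  ]
}}

```text
t: 9.85
eef_pos: [0.6146, 0.0854, 0.1327]
tcp_rot: [-0.0, 0.11, 0.994, -0.0]
contact_force: [-1.1, 0.3, 0.5]
finger_gap: 0.0005
finger_force: 0.0
```

Call:
{"op": "play_rows", "data": {
  "series": [
    {"fingers": 0,"delta_pos": [0,0,0.03],"twist": 0},
    {"fingers": 0,"delta_pos": [0,0,0.05],"twist": 0}
  ]
}}

```text
t: 10.05
eef_pos: [0.6146, 0.0854, 0.1312]
tcp_rot: [-0.0, 0.11, 0.994, -0.0]
contact_force: [-0.1, -0.4, 0.9]
finger_gap: 0.0006
finger_force: 0.0
```

Call:
{"op": "play_rows", "data": {
  "series": [
    {"fingers": 0,"delta_pos": [0,0,0.03],"twist": 0},
    {"fingers": 0,"delta_pos": [0,0,0.05],"twist": 0}
  ]
}}

```text
t: 10.25
eef_pos: [0.6146, 0.0854, 0.1297]
tcp_rot: [-0.0, 0.11, 0.994, 0.0]
contact_force: [-0.1, 0.2, 0.6]
finger_gap: 0.0004
finger_force: 0.0
```

```bash
python3 - <<'E'
from h import *
lean()
im=read_camera("wrist")["color"].astype(int)
r=[int(x.mean()) for x in im[219,215:300]];print(r[:12],r[60:80]);print("col250",[int(x.mean()) for x in im[200:235,250]])
f=lambda x:(255*np.clip(x/130.,0,1)**.6).astype(np.uint8)
a=cv2.resize(im[180:330,180:330,::-1].astype(np.uint8),(400,400),interpolation=cv2.INTER_CUBIC)
b=cv2.resize(read_camera("scene")["color"][215:275,230:290,::-1],(400,400),interpolation=cv2.INTER_CUBIC)
cv2.imwrite("pics/t5.png",f(np.hstack([a,b])))
E
```

```text
t 10.35 z 0.1297 F [-1.  -0.5 -0.4] lean tri 0.648 areas 3827 3200 p [ 0.078 -0.006  0.194] Yplane 0.581 2.752
[102, 101, 99, 100, 104, 104, 87, 70, 74, 88, 85, 87] [86, 86, 89, 88, 86, 86, 88, 89, 86, 83, 98, 104, 106, 102, 98, 147, 189, 202, 198, 200]
col250 [201, 204, 202, 205, 203, 204, 204, 200, 206, 148, 77, 64, 77, 84, 84, 86, 88, 87, 88, 87, 85, 86, 86, 85, 88, 87, 66, 47, 45, 43, 42, 46, 43, 39, 39]
```

View pics/t5.png

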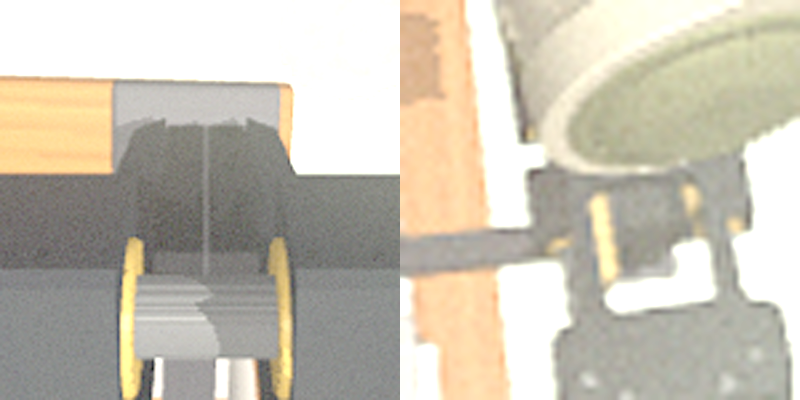

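The pad is still unmoved and just under the fingertip edge, with the tip's shadow now hugging it. Contact should come within about 7 mm, so I'm going finer.

Call:
{"op": "play_rows", "data": {
  "series": [
    {"fingers": 0,"delta_pos": [0,0,0.04],"twist": 0},
    {"fingers": 0,"delta_pos": [0,0,0.05],"twist": 0}
  ]
}}

```text
t: 10.65
eef_pos: [0.6145, 0.0854, 0.1282]
tcp_rot: [-0.0, 0.11, 0.994, -0.0]
contact_force: [0.1, -0.3, -0.5]
finger_gap: 0.0001
finger_force: 0.0
```

Call:
{"op": "play_rows", "data": {
  "series": [
    {"fingers": 0,"delta_pos": [0,0,0.04],"twist": 0},
    {"fingers": 0,"delta_pos": [0,0,0.05],"twist": 0}
  ]
}}

```text
t: 10.85
eef_pos: [0.6147, 0.0855, 0.1276]
tcp_rot: [0.0, 0.11, 0.994, 0.0]
contact_force: [-3.3, 0.7, 5.9]
finger_gap: 0.0006
finger_force: 3.2
```

Call:
{"op": "play_rows", "data": {
  "series": [
    {"fingers": 0,"delta_pos": [0,0,0.03],"twist": 0},
    {"fingers": 0,"delta_pos": [0,0,0.03],"twist": 0}
  ]
}}

```text
t: 11.05
eef_pos: [0.6146, 0.0855, 0.1272]
tcp_rot: [0.0, 0.11, 0.994, -0.0]
contact_force: [-4.8, -0.1, 8.3]
finger_gap: 0.0004
finger_force: 4.2
```

```bash
python3 - <<'E'
from h import *
lean()
s=state();print(s["contact_force"],s["wrist_torque"],s["finger_force"],s["eef_pos"])
im=read_camera("wrist")["color"].astype(int)
r=[int(x.mean()) for x in im[219,215:300]];print(r[:12],r[60:80]);print("col250",[int(x.mean()) for x in im[200:235,250]])
E
```

```text
t 11.15 z 0.1271 F [-4.6  0.1  9.4] lean tri 0.649 areas 3793 3199 p [ 0.078 -0.006  0.193] Yplane 0.582 2.751
[-4.64233185  0.05938616  9.36011749] [-0.00301462  0.6646903  -0.03503708] 4.251683983602561 [0.61458416 0.085451   0.12712844]
[101, 100, 102, 100, 102, 102, 81, 69, 85, 85, 88, 87] [85, 87, 87, 86, 88, 87, 86, 88, 85, 84, 89, 104, 106, 103, 101, 124, 182, 202, 201, 200]
col250 [200, 201, 202, 204, 204, 206, 203, 202, 200, 203, 128, 69, 64, 77, 82, 85, 84, 86, 87, 85, 87, 86, 88, 86, 85, 87, 78, 48, 44, 44, 43, 43, 44, 40, 39]
```

Contact found at TCP z ≈ 0.128. I'll press on gently and ease the sideways drag by moving slightly toward the robot.

Call:
{"op": "play_rows", "data": {
  "series": [
    {"fingers": 0,"delta_pos": [0.02,0,0.02],"twist": 0},
    {"fingers": 0,"delta_pos": [0.02,0,0.03],"twist": 0}
  ]
}}

```text
t: 11.4
eef_pos: [0.6145, 0.0855, 0.1266]
tcp_rot: [0.001, 0.11, 0.994, -0.0]
contact_force: [-2.6, -0.1, 10.0]
finger_gap: 0.0008
finger_force: 5.1
```

Call:
{"op": "play_rows", "data": {
  "series": [
    {"fingers": 0,"delta_pos": [0.01,0,0.02],"twist": 0},
    {"fingers": 0,"delta_pos": [0.01,0,0.03],"twist": 0}
  ]
}}

```text
t: 11.6
eef_pos: [0.6144, 0.0855, 0.1258]
tcp_rot: [0.001, 0.11, 0.994, -0.0]
contact_force: [-2.7, -0.2, 9.0]
finger_gap: 0.0004
finger_force: 4.5
```

Call:
{"op": "play_rows", "data": {
  "series": [
    {"fingers": 0,"delta_pos": [0.02,0,0.02],"twist": 0},
    {"fingers": 0,"delta_pos": [0.02,0,0.03],"twist": 0}
  ]
}}

```text
t: 11.8
eef_pos: [0.6142, 0.0855, 0.125]
tcp_rot: [0.002, 0.11, 0.994, -0.0]
contact_force: [-0.7, -0.0, 8.3]
finger_gap: 0.0004
finger_force: 4.2
```

Call:
{"op": "play_rows", "data": {
  "series": [
    {"fingers": 0,"delta_pos": [0.01,0,0.02],"twist": 0},
    {"fingers": 0,"delta_pos": [0.01,0,0.03],"twist": 0}
  ]
}}

```text
t: 12.0
eef_pos: [0.6141, 0.0856, 0.1241]
tcp_rot: [0.002, 0.11, 0.994, 0.0]
contact_force: [0.7, -0.2, 8.7]
finger_gap: 0.0007
finger_force: 4.4
```

```bash
python3 -c "
from h import *
lean()"
```

```text
t 12.1 z 0.124 F [ 1.3 -0.9  7.8] lean tri 0.646 areas 3829 3195 p [ 0.078 -0.006  0.193] Yplane 0.579 2.753
```

Call:
{"op": "play_rows", "data": {
  "series": [
    {"fingers": 0,"delta_pos": [0.005,0,0.02],"twist": 0},
    {"fingers": 0,"delta_pos": [0.005,0,0.03],"twist": 0}
  ]
}}

```text
t: 12.3
eef_pos: [0.614, 0.0856, 0.1232]
tcp_rot: [0.002, 0.11, 0.994, 0.0]
contact_force: [1.1, 0.3, 9.7]
finger_gap: 0.0003
finger_force: 4.9
```

Call:
{"op": "play_rows", "data": {
  "series": [
    {"fingers": 0,"delta_pos": [0.005,0,0.02],"twist": 0},
    {"fingers": 0,"delta_pos": [0.005,0,0.03],"twist": 0}
  ]
}}

```text
t: 12.5
eef_pos: [0.6138, 0.0857, 0.1222]
tcp_rot: [0.002, 0.11, 0.994, 0.0]
contact_force: [-0.5, -1.0, 9.5]
finger_gap: 0.0003
finger_force: 4.3
```

```bash
python3 -c "
from h import *
lean()"
```

```text
t 12.6 z 0.1222 F [ 1.1 -0.7  7.5] lean tri 0.644 areas 3847 3202 p [ 0.078 -0.006  0.194] Yplane 0.578 2.751
```

Call:
{"op": "play_rows", "data": {
  "series": [
    {"fingers": 0,"delta_pos": [0,0,0.01],"twist": 0},
    {"fingers": 0,"delta_pos": [0,0,0.015],"twist": 0}
  ]
}}

```text
t: 12.8
eef_pos: [0.6134, 0.0857, 0.121]
tcp_rot: [0.001, 0.11, 0.994, 0.0]
contact_force: [2.9, -0.3, 2.9]
finger_gap: 0.0007
finger_force: 1.4
```

Call:
{"op": "play_rows", "data": {
  "series": [
    {"fingers": 0,"delta_pos": [0,0,0.01],"twist": 0},
    {"fingers": 0,"delta_pos": [0,0,0.01],"twist": 0}
  ]
}}

```text
t: 13.0
eef_pos: [0.6128, 0.0858, 0.1199]
tcp_rot: [0.0, 0.11, 0.994, 0.0]
contact_force: [1.3, -0.6, 2.2]
finger_gap: 0.0003
finger_force: 1.4
```

```bash
python3 -c "
from h import *
lean()"
```

```text
t 13.1 z 0.1198 F [ 1.5 -0.9  2.6] lean tri 0.690 areas 4145 3266 p [ 0.085 -0.007  0.193] Yplane 0.621 2.748
```

Call:
{"op": "play_rows", "data": {
  "series": [
    {"fingers": 0,"delta_pos": [0,0,0],"twist": 0},
    {"fingers": 0,"delta_pos": [0,0,0],"twist": 0},
    {"fingers": 0,"delta_pos": [0,0,0],"twist": 0},
    {"fingers": 0,"delta_pos": [0,0,0],"twist": 0}
  ]
}}

```text
t: 13.5
eef_pos: [0.6125, 0.0859, 0.1197]
tcp_rot: [-0.0, 0.11, 0.994, -0.0]
contact_force: [2.0, -1.0, 2.9]
finger_gap: 0.0007
finger_force: 1.4
```

```bash
python3 -c "
from h import *
lean()"
```

```text
t 13.6 z 0.1198 F [ 2.8 -0.1  3.4] lean tri 0.757 areas 4494 3377 p [ 0.094 -0.007  0.19 ] Yplane 0.682 2.749
```

Call:
{"op": "play_rows", "data": {
  "series": [
    {"fingers": 0,"delta_pos": [0,0,0],"twist": 0},
    {"fingers": 0,"delta_pos": [0,0,0],"twist": 0},
    {"fingers": 0,"delta_pos": [0,0,0],"twist": 0},
    {"fingers": 0,"delta_pos": [0,0,0],"twist": 0},
    {"fingers": 0,"delta_pos": [0,0,0],"twist": 0},
    {"fingers": 0,"delta_pos": [0,0,0],"twist": 0},
    {"fingers": 0,"delta_pos": [0,0,0],"twist": 0},
    {"fingers": 0,"delta_pos": [0,0,0],"twist": 0}
  ]
}}

```text
t: 14.4
eef_pos: [0.6125, 0.0859, 0.1198]
tcp_rot: [-0.0, 0.11, 0.994, 0.0]
contact_force: [2.3, -0.9, 4.0]
finger_gap: 0.0002
finger_force: 1.4
```

```bash
python3 - <<'E'
from h import *
lean()
cs=read_camera("scene");ct=read_camera("top")
a=cv2.resize(cs["color"][100:310,40:250,::-1],(400,400),interpolation=cv2.INTER_CUBIC)
b=cv2.resize(ct["color"][30:180,205:355,::-1],(400,400),interpolation=cv2.INTER_CUBIC)
cv2.imwrite("pics/m1.png",np.hstack([a,b]))
E
```

```text
t 14.5 z 0.1198 F [ 2.  -0.1  3.4] lean tri 0.917 areas 4836 3460 p [ 0.111 -0.008  0.175] Yplane 0.829 2.742
```

View pics/m1.png

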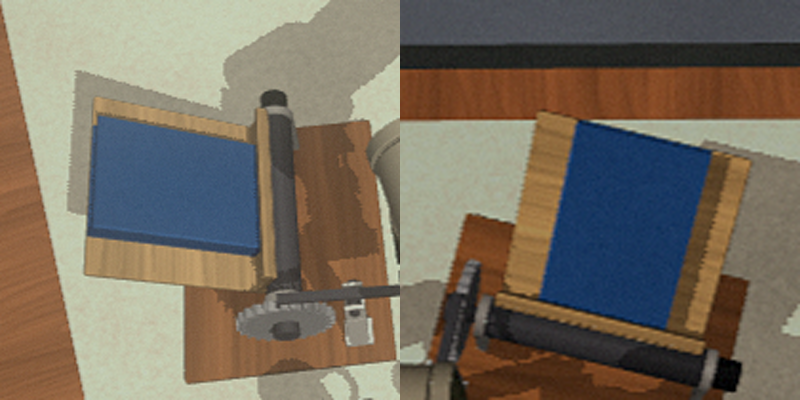

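```bash
python3 - <<'E'
from h import *
cs=read_camera("scene");ct=read_camera("top")
for a,b in(((84.1,244.4),(257.5,71.25)),((89.9,150.9),(336.25,89.25))):
    p=loc(tri(ray(cs,*a),ray(ct,*b)));print("corner",np.round(p,3),ang(p))
lean()
E
```

```text
corner [0.21  0.105 0.197] 1.1004534624070588
corner [ 0.2   -0.125  0.207] 1.0408908455345636
t 14.8 z 0.1198 F [ 2.4 -0.3  3.1] lean tri 0.980 areas 4886 3426 p [ 0.116 -0.008  0.168] Yplane 0.885 2.746
```

Call:
{"op": "play_rows", "data": {
  "series": [
    {"fingers": 0,"delta_pos": [0,0,-0.5],"twist": 0},
    {"fingers": 0,"delta_pos": [0,0,-1.0],"twist": 0},
    {"fingers": 0,"delta_pos": [0,0,-1.5],"twist": 0},
    {"fingers": 0,"delta_pos": [0,0,-1.5],"twist": 0}
  ]
}}

```text
t: 15.2
eef_pos: [0.6127, 0.086, 0.1659]
tcp_rot: [0.001, 0.11, 0.994, 0.0]
contact_force: [-0.6, 0.1, 0.3]
finger_gap: 0.0003
finger_force: 0.0
```

```bash
python3 -c "
from h import *
lean()"
```

```text
t 15.3 z 0.1638 F [ 0.7 -0.4  0. ] lean tri 1.084 areas 4871 3332 p [ 0.124 -0.008  0.155] Yplane 0.979 2.747
```

Call:
{"op": "play_rows", "data": {
  "series": [
    {"fingers": 0,"delta_pos": [0,0,-0.5],"twist": 0},
    {"fingers": 0,"delta_pos": [0,0,-1.0],"twist": 0},
    {"fingers": 0,"delta_pos": [0,0,-1.0],"twist": 0},
    {"fingers": 0,"delta_pos": [0,0,-1.0],"twist": 0},
    {"fingers": 0,"delta_pos": [0,0,-1.0],"twist": 0},
    {"fingers": 0,"delta_pos": [0,0,-1.0],"twist": 0}
  ]
}}

```text
t: 15.9
eef_pos: [0.6122, 0.0859, 0.1937]
tcp_rot: [-0.001, 0.11, 0.994, -0.0]
contact_force: [-0.6, 1.4, 0.8]
finger_gap: 0.0008
finger_force: 0.0
```

```bash
python3 -c "
from h import *
lean();lean()"
```

```text
t 16.0 z 0.1942 F [-0.  -0.4 -1. ] lean tri 1.154 areas 4822 3281 p [ 0.128 -0.008  0.147] Yplane 1.043 2.750
t 16.1 z 0.1945 F [-0.3  0.3  0.6] lean tri 1.154 areas 4824 3285 p [ 0.128 -0.008  0.146] Yplane 1.044 2.748
```

Call:
{"op": "play_rows", "data": {
  "series": [
    {"fingers": 0,"delta_pos": [1.0,0,-0.5],"twist": 0},
    {"fingers": 0,"delta_pos": [2.0,0,-1.0],"twist": 0},
    {"fingers": 0,"delta_pos": [2.0,0,-1.0],"twist": 0},
    {"fingers": 0,"delta_pos": [2.0,0,-1.0],"twist": 0},
    {"fingers": 0,"delta_pos": [2.0,0,-1.0],"twist": 0},
    {"fingers": 0,"delta_pos": [2.0,0,-1.0],"twist": 0},
    {"fingers": 0,"delta_pos": [2.0,0,-1.0],"twist": 0},
    {"fingers": 0,"delta_pos": [2.0,0,-1.0],"twist": 0}
  ]
}}

```text
t: 16.9
eef_pos: [0.5542, 0.0988, 0.2243]
tcp_rot: [-0.0, 0.11, 0.994, -0.0]
contact_force: [-0.4, -0.8, -0.6]
finger_gap: -0.0001
finger_force: 0.0
```

```bash
python3 -c "
from h import *
lean();lean()"
```

```text
t 17.0 z 0.2245 F [ 1.1  0.4 -0.4] lean tri 1.157 areas 4840 3283 p [ 0.128 -0.008  0.146] Yplane 1.047 2.747
t 17.1 z 0.2247 F [ 0.2 -0.2  0.1] lean tri 1.157 areas 4834 3284 p [ 0.128 -0.008  0.146] Yplane 1.046 2.748
```

```bash
python3 -c "
from plant import *
print(close_job())"
```

```text
the job is handed in; nothing more can be done
None
```

The job is handed in: the pawl caught the board in the 70° notch (measured about two teeth, 0.51 rad, past its start and steady), peak pad force was about 11 N, and the arm is clear with the mug, jar and notebook untouched.

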